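# Load snack boards into a spring-loaded dispenser

### The job

Load the two loose short snack boards into the spring-loaded board dispenser, one after the other: press the pile down with the board and slide it in under the steel hood until it lies flat and fully home against the back stop, gently, without ramming it against the dispenser. Leave the longer board, the bowl and the bottle where they are.

Things in the scene. Friction and masses are not known exactly. Their poses are not given: they have to be found in the camera images.
- dispenser: steel spring-loaded board dispenser fixed to the table, open towards the robot. Origin on the table under the centre of its pile; x points into it (away from the robot), y across, z up; positions below are in this frame, mm. In it lie two boards like the loose short ones (not listed), one on the other, lengthwise along x, centred on x = 0, y = 0. New boards go on top of them, under the hood
- pile (a point): fixed mark on the dispenser at x -40, y 0, z 131, on the open part of the pile. The pile lies on a platform on a spring, which presses it up against the hood's underside: about 7 N upward at the start, 1 N more per 10 mm of sinking, 60 mm at most; it sinks 22 mm per board added. From x -75 to -12 the pile is open above and at its sides
- hood (a point): fixed mark on the dispenser at x 0, y 0, z 131, at the mouth. The steel hood is a plate over the pile from x 0 to 78, with an upturned front lip out to x -12 that rises 8. It is set by hand: its flat underside, and so the pile's top, is 125 to 137 above the table, the same all episode; the value is not given, find it by touch on the pile's top
- guard (a point): fixed mark on the dispenser at x -64, y 0, z 198, at the lower front bar of a clear tray-shaped guard in a thin steel frame over hood and pile. The guard spans x -64 to 86, y -60 to 60; bottom 62 and rim 142 above the hood's underside, upright clear front. It blocks an upright tool: lean it back towards the robot 22 to 40 degrees, fingers pointing down and into the dispenser
- back_stop (a point): fixed mark at x 75, y 0, z 120 on the face of the upright back wall. A board fully home touches it: centre at x 0, y 0, near end at x -75. Side guides 150 high: inner faces y -33 and 33 from x 0 to 81, flared to y -43 and 43 in front at x -20. A board part-way under the hood stays there, held by the spring, when let go; it can then be pushed on by its near end with 5 to 20 N
- board_a_mid (a point): a plain brown wooden snack board, a solid slab 150 x 60 x 22 mm, about 0.14 kg, lying flat on the table at the start. This point is its centre (half-way up); x along its 150 mm length, y across its 60 mm width, z up. Its two ends are alike
- board_b_mid (a point): a plain brown wooden snack board, a solid slab 150 x 60 x 22 mm, about 0.14 kg, lying flat on the table at the start. This point is its centre (half-way up); x along its 150 mm length, y across its 60 mm width, z up. Its two ends are alike; same as the other short board
- board_long_mid (a point): bystander: a board of the same wood, width and thickness but 200 mm long; it does not belong in the dispenser. This point is its centre; x along its length, z up
- bowl_mid (a point): bystander: round steel bowl, 150 mm across, 65 mm high; this point is on its axis, half-way up
- bottle_mid (a point): bystander: green glass bottle, 72 mm across, 240 mm high; this point is on its axis, half-way up
Things that resemble listed ones, but are neither listed nor needed, are in the scene too. What is shaped like the part that bears board_b_mid but white is not meant.

How it is judged:
On the way, in this order (a step that is already met when the one before it is completed fails the run):
1. one of the short boards is fully home under the hood (((x of board_a_mid in the frame of dispenser between -0.005 and 0.005 m and y of board_a_mid in the frame of dispenser between -0.006 and 0.006 m and z of board_a_mid in the frame of dispenser below 0.13 m and angle between the x axis of board_a_mid and the x axis of dispenser, either way round below 0.09 rad and angle between board_a_mid's own z axis and vertical below 0.08 rad) or (x of board_b_mid in the frame of dispenser between -0.005 and 0.005 m and y of board_b_mid in the frame of dispenser between -0.006 and 0.006 m and z of board_b_mid in the frame of dispenser below 0.13 m and angle between the x axis of board_b_mid and the x axis of dispenser, either way round below 0.09 rad and angle between board_b_mid's own z axis and vertical below 0.08 rad))), for 0.2 s.
2. both short boards are fully home under the hood (x of board_a_mid in the frame of dispenser between -0.005 and 0.005 m and y of board_a_mid in the frame of dispenser between -0.006 and 0.006 m and z of each of board_a_mid, board_b_mid in the frame of dispenser below 0.13 m and angle between the x axis of each of board_a_mid, board_b_mid and the x axis of dispenser, either way round below 0.09 rad and angle between each of board_a_mid, board_b_mid's own z axis and vertical below 0.08 rad and x of board_b_mid in the frame of dispenser between -0.005 and 0.005 m and y of board_b_mid in the frame of dispenser between -0.006 and 0.006 m), for 0.2 s.
At the end, for the whole second after the job is handed in: Both short boards lie at rest in the dispenser under the hood: each centre within 5 mm of home along the dispenser's x and within 6 mm in y, below 130 mm, flat within 0.08 rad and in line with the dispenser within 0.09 rad; the long board, bowl and bottle are within 30 mm of where they were (all of step 2 and linear speed of each of board_a, board_b below 0.02 m/s and distance of each of board_long_mid, bowl_mid, bottle_mid from where it was at the start of the episode below 0.03 m); the robot touches nothing.
It fails at once if a board is rammed against the dispenser (over 60 N) (contact force between any of board_a, board_b and dispenser above 60 N).
It fails at once if the long board, the bowl or the bottle is moved more than 30 mm (distance of any of board_long_mid, bowl_mid, bottle_mid from where it was at the start of the episode above 0.03 m).
It also fails if it takes over 70 s, if anything falls off the work surface, if the arm or the gripper's body presses on something with over 40 N, if the wrist force passes 120 N, or if a joint passes its speed limit or range.

### The arm

A 7-joint arm with a two-finger parallel gripper is mounted at the origin on the work surface. World frame = base frame: x ahead of the robot, y to its left, z up, the work surface at z = 0. Lengths are in m, angles in rad, forces in N, time in s.
With the tool pointing down it reaches from about 0.4 to 0.9 m from the base axis. Payload 5.6 kg.
Tool frame: the origin (TCP) lies at the very end of the fingers, on their centre line; the grasp point (between the pads) lies 19 mm behind it (hold_point_z is the distance from the TCP to the grasp point, in m); x points along the fingers, y is the direction in which the jaws open and shut, and the axes are right-handed (so a half turn about x gives the same grasp; the last joint's range is limited). The gripper opens to 92 mm and grips with 3 to 60 N. Pads are 20 mm wide; open, the fingers measure 128 mm over their backs; the gripper's body (75 mm by 189 mm) begins 69 mm behind the grasp point.
Start: joints at [-1.376, 0.468, -0.012, 1.603, 0.006, 1.071, -0.056], TCP at [0.153, 0.632, 0.215] pointing down, gripper open.
Joint ranges: [-2.53, 2.53], [-0.31, 2.02], [-1.57, 1.55], [0.28, 2.44], [-1.29, 4.43], [0.15, 1.84], [-2.92, 2.92]. Speed limits (rad/s): [2.57, 2.57, 3.14, 3.14, 3.14, 3.14, 3.14].

### API

Orientations are given as [roll, pitch, yaw] about the fixed x, y, z axes, in that order (R = Rz(yaw) Ry(pitch) Rx(roll)).
In Python, from cell import move_pose, movel, move_joints, gripper_open, close, hold, inverse_kinematics, get_obs, camera, get_calibration, MotionError, finish_job, hold_point_z gives the robot as it stands. Calls block until the motion is done:
- move_pose(position, orientation): joint-space move of the TCP to a pose.
- movel(position, attitude=None, v=0.15, stop_force=None): straight line of the TCP; attitude=None keeps the orientation; v is the mean speed in m/s. With stop_force (N) it stops when the force on the tool has changed by that much, and returns True; else False.
- move_joints(angles): joint-space move.
- gripper_open() and close(): open the fingers fully, or close them until they stop; the grip force is fixed at half the most.
- hold(seconds).
- inverse_kinematics(position, orientation): joint angles nearest the present ones, or None.
- get_obs(): the state.
- camera(name): name is "side" or "top"; returns (picture, depth): 384x512x3 uint8, blue, green, red; 384x512 float32, m along the optical axis (not along the pixel's ray), 0 where there is no reading.
- get_calibration(name): a dict with "K" (3x3 intrinsics, pixels), "world_to_cam" (4x4, takes a point from world to camera coordinates). Camera axes: x right, y down, z forward; pixel columns grow to the right and rows downward; lengths in m; the calibration is good to about 2 mm. A picture is of the moment at which its call begins. get_calibration takes no time and is no camera call.
A pose or a line that the arm cannot do raises MotionError and nothing moves.
- finish_job(): hands the job in, once; it reports no verdict.
The state is a dict: "time": time; "joints": joint angles; "joint_velocities": joint speeds; "effort": joint torques, N m; "tcp_pos": TCP position; "ee_rot": TCP orientation; "ft_force": force on the tool from outside, world axes, zero at the start; "wrist_torque": the same for the moment, N m; "gripper_width": opening from 0.0 (shut) to 1.0 (fully open).
Only numpy, scipy, OpenCV 4.12 (cv2) and the standard library are available. Lean on these libraries where they do the work, as an engineer would, in place of code of your own. Each camera call takes 0.05 s, during which the arm holds its last target. There are 200 camera calls.

## Working session

There is one attempt and no reset: what is moved stays moved. The work goes in short steps, each a Python script; the robot and the scene stay as the last script left them, time stands still between calls to the robot, and variables do not carry over. Pictures are saved under pics/ and viewed, about 8 in all and at most 12, crops included, and the job is handed in when it is done.

```bash
mkdir -p pics; ls
python3 - <<'E'
from cell import *
import cv2, numpy as np
for n in("top","side"):
    im,d=camera(n); cv2.imwrite(f"pics/{n}0.png",im); np.save(f"pics/{n}0.npy",d)
    c=get_calibration(n); print(n,c["K"],np.linalg.inv(c["world_to_cam"]).round(3))
print(get_obs(), hold_point_z)
E
```

```text
pics
top [[434.88241165   0.         255.71605258]
 [  0.         434.88241165 192.47647883]
 [  0.           0.           1.        ]] [[ 0.026 -0.997  0.069  0.486]
 [-1.    -0.025  0.018 -0.008]
 [-0.016 -0.069 -0.997  1.311]
 [ 0.     0.     0.     1.   ]]
side [[396.42291567   0.         254.41950095]
 [  0.         396.42291567 193.92286216]
 [  0.           0.           1.        ]] [[ 0.995 -0.047  0.09   0.44 ]
 [-0.101 -0.527  0.844 -1.076]
 [ 0.008 -0.848 -0.53   0.83 ]
 [ 0.     0.     0.     1.   ]]
{'time': 0.1, 'joints': array([-1.37599582,  0.46829409, -0.01157696,  1.60348644,  0.00601362,
        1.07142817, -0.05630609]), 'joint_velocities': array([ 0.00084504, -0.00091516, -0.00070878, -0.00314916, -0.00104619,
        0.00013939, -0.00097758]), 'effort': array([ 7.50659237e-04, -5.21649671e+01, -1.28095160e-02, -2.44368088e+01,
       -5.67960518e-02,  1.40868133e-02,  5.46258855e-05]), 'tcp_pos': array([0.15308175, 0.63119044, 0.21375105]), 'ee_rot': array([-1.48328642,  1.56921398, -1.72117426]), 'ft_force': array([ 0.26288077, -0.01309116, -0.16724528]), 'wrist_torque': array([-0.00127526,  0.0165354 , -0.02638362]), 'gripper_width': 1.0035764633527287} 0.0187
```

View pics/top0.png

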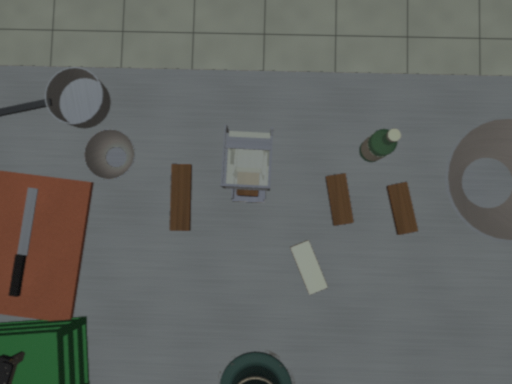

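View pics/side0.png

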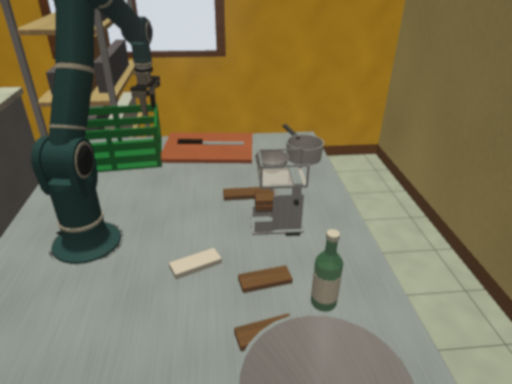

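Top view: short brown boards at (340,199) and (403,208), about 50 px each. The long board is at (181,197), 66 px, and the white decoy at (309,268). The dispenser is near (248,165), the bowl at (109,154), the bottle at (375,148), and there is a big disc at (490,180). Next I measure these and look at an enlarged crop.

```bash
cat > h.py <<'E'
from cell import *
import cv2, numpy as np
from scipy.spatial.transform import Rotation as Rn
def w2(n):
    c=get_calibration(n); return c["K"],np.linalg.inv(c["world_to_cam"])
def atz(n,u,v,z):
    K,T=w2(n); r=T[:3,:3]@np.linalg.solve(K,[u,v,1]); o=T[:3,3]; return o+r*(z-o[2])/r[2]
def cloud(n,d):
    K,T=w2(n); v,u=np.mgrid[:384,:512]; p=np.stack([(u-K[0,2])/K[0,0]*d,(v-K[1,2])/K[1,1]*d,d],-1)
    return p@T[:3,:3].T+T[:3,3]
def proj(n,P):
    c=get_calibration(n); p=(c["world_to_cam"]@np.r_[P,1])[:3]; q=c["K"]@p; return q[:2]/q[2]
def boards(im):
    b,g,r=[im[...,i].astype(int) for i in range(3)]
    m=((r>g+15)&(g>b+5)&(r<160)).astype(np.uint8)
    n,l,s,c=cv2.connectedComponentsWithStats(m)
    return m,l,s
E
python3 - <<'E'
from h import *
im=cv2.imread("pics/top0.png"); d=np.load("pics/top0.npy"); P=cloud("top",d)
m,l,s=boards(im)
for i in range(1,len(s)):
    if s[i,4]<100: continue
    k=l==i; v,u=np.nonzero(k)
    z=np.median(P[k][:,2])
    W=np.array([atz("top",a,b,0.022)[:2] for a,b in zip(u,v)]).astype(np.float32)*1000
    (c,sz,an)=cv2.minAreaRect(W); box=cv2.boxPoints((c,sz,an)); 
    print(s[i],z.round(3),np.round(c,1),np.round(sz,1),round(an,2),"mean",W.mean(0).round(1))
for u,v in [(181,197),(340,199),(403,208),(490,180),(450,180),(109,154),(248,165),(248,143),(250,188),(248,195),(250,178),(227,129),(271,130),(224,186),(270,188),(394,135)]:
    print((u,v),P[v,u].round(3))
x0,y0=205,115
c=cv2.resize(im[115:215,205:305],None,fx=6,fy=6,interpolation=cv2.INTER_CUBIC); cv2.imwrite("pics/topc.png",c)
im=cv2.imread("pics/side0.png")
c=cv2.resize(im[140:260,215:345],None,fx=5,fy=5,interpolation=cv2.INTER_CUBIC); cv2.imwrite("pics/sidec.png",c)
E
```

```text
[ 171  164   20   66 1212] 0.022 [557.4 239.1] [194.3  55.6] 0.65 mean [556.3 239. ]Traceback (most recent call last):
  File "<stdin>", line 8, in <module>
  File "h.py", line 7, in atz
    K,T=w2(n); r=T[:3,:3]@np.linalg.solve(K,[u,v,1]); o=T[:3,3]; return o+r*(z-o[2])/r[2]
        ~~^^^
  File "h.py", line 5, in w2
    c=get_calibration(n); return c["K"],np.linalg.inv(c["world_to_cam"])
ValueError: time passes only in moves, steps and waits
```

Too many calibration calls; I'll cache it.

```bash
sed -i 's/^def w2(n):/import functools\nget_calibration=functools.cache(get_calibration)\ndef w2(n):/' h.py
cat > a.py <<'E'
from h import *
im=cv2.imread("pics/top0.png"); d=np.load("pics/top0.npy"); P=cloud("top",d)
m,l,s=boards(im)
for i in range(1,len(s)):
    if s[i,4]<100 : continue
    k=l==i; v,u=np.nonzero(k)
    z=np.median(P[k][:,2])
    W=np.array([atz("top",a,b,0.022)[:2] for a,b in zip(u,v)]).astype(np.float32)*1000
    (c,sz,an)=cv2.minAreaRect(W)
    print(s[i],z.round(3),np.round(c,1),np.round(sz,1),round(an,2),"mean",W.mean(0).round(1))
for u,v in [(181,197),(340,199),(403,208),(490,180),(465,180),(109,154),(248,165),(248,143),(250,188),(248,195),(250,178),(227,129),(271,130),(224,186),(270,188),(394,135)]:
    print((u,v),P[v,u].round(3))
c=cv2.resize(im[115:215,205:305],None,fx=6,fy=6,interpolation=cv2.INTER_CUBIC); cv2.imwrite("pics/topc.png",c)
im=cv2.imread("pics/side0.png")
c=cv2.resize(im[140:260,215:345],None,fx=5,fy=5,interpolation=cv2.INTER_CUBIC); cv2.imwrite("pics/sidec.png",c)
E
python3 a.py
```

```text
[ 171  164   20   66 1212] 0.022 [557.4 239.1] [194.3  55.6] 0.65 mean [556.3 239. ]
[    0   171    93   150 10600] 0.021 [400.1 666.5] [282.  419.8] 84.24 mean [406.3 644.3]
[326 174  27  51 937] 0.022 [ 561.6 -233.1] [144.6  57.1] 10.25 mean [ 561.7 -233. ]
[388 183  29  51 955] 0.022 [ 539.3 -417.7] [144.6  57.3] 13.05 mean [ 539.3 -417.8]
(181, 197) [0.556 0.237 0.023]
(340, 199) [ 0.561 -0.235  0.021]
(403, 208) [ 0.539 -0.42   0.023]
(490, 180) [ 0.627 -0.669  0.036]
(465, 180) [ 0.625 -0.595  0.038]
(109, 154) [0.682 0.465 0.005]
(248, 165) [0.633 0.033 0.199]
(248, 143) [0.689 0.034 0.206]
(250, 188) [0.571 0.026 0.226]
(248, 195) [0.56  0.034 0.127]
(250, 178) [0.6   0.027 0.191]
(227, 129) [0.717 0.087 0.236]
(271, 130) [ 0.71  -0.023  0.269]
(224, 186) [0.573 0.089 0.246]
(270, 188) [ 0.591 -0.028  0.003]
(394, 135) [ 0.711 -0.329  0.239]
```

View pics/topc.png

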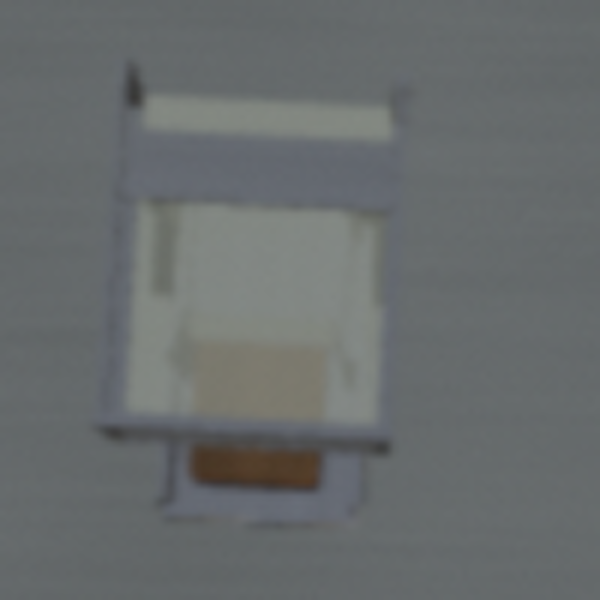

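View pics/sidec.png

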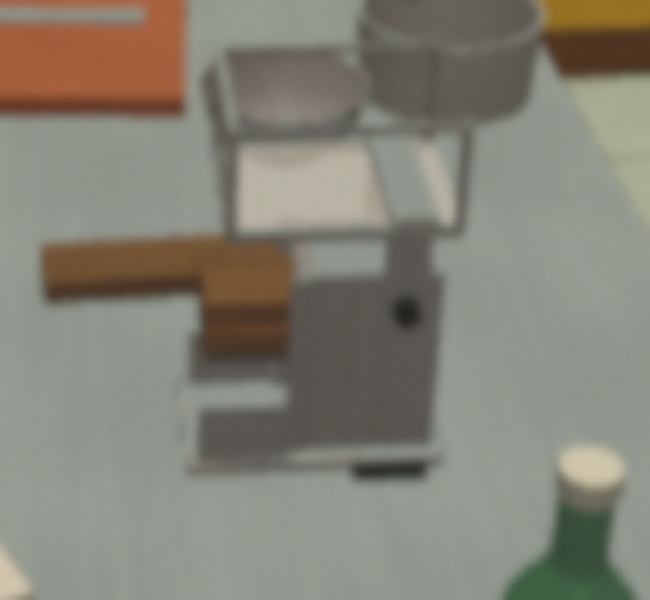

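The top crop shows the pile's near end at crop (189,485)–(322,489), with sides running up to (193,345) and (327,345). The guard front bar runs (104,430)–(389,445). In the side crop the pile's top face near end is at (205,305) and (202,260). I'll fit the dispenser pose from these.

```bash
cat > b.py <<'E'
from h import *
from scipy.optimize import least_squares
t=lambda a,b:("top",(a+.5)/6-.5+205,(b+.5)/6-.5+115)
s=lambda a,b:("side",(a+.5)/5-.5+215,(b+.5)/5-.5+140)
for n,p,z in [("pileL",t(189.5,486),.131),("pileR",t(321.5,489),.131),("L2",t(193,350),.131),("R2",t(327,350),.131),
 ("barL",t(104,430),.193),("barR",t(389,445),.193),("bandL",t(125,195),.19),("bandR",t(390,208),.19),
 ("s near L",s(205,306),.131),("s far L",s(202,261),.131),("s near R",s(290,306),.131),("s bot L",s(207,353),.087),("s rim near front",s(233,236),.193),("s rim near back",s(461,233),.193),("s rimtop f",s(237,138),.273),("s rimtop b",s(469,128),.273)]:
    print(n,np.round(p[1:],1),atz(*p,z).round(4))
H=.131
obs=[(t(189.5,486),(-75,30,0)),(t(321.5,489),(-75,-30,0)),(s(205,306),(-75,-30,0)),(s(202,261),(-75,30,0)),(s(207,353),(-75,-30,-44)),(s(233,236),(-64,-60,62)),(s(461,233),(86,-60,62)),(s(237,138),(-64,-60,142)),(s(469,128),(86,-60,142))]
def f(q,full=False):
    c,sn=np.cos(q[2]),np.sin(q[2]); e=[]
    for o,m in obs:
        m=np.array(m)/1e3; e.append(proj(o[0],[q[0]+c*m[0]-sn*m[1],q[1]+sn*m[0]+c*m[1],q[3]+m[2]])-o[1:])
    return np.ravel(e)
r=least_squares(f,[.64,.03,0,.131],loss="soft_l1",x_scale=[.01,.01,.1,.01]); print(r.x.round(4)); print(f(r.x).reshape(-1,2).round(1).tolist())
E
python3 b.py
```

```text
pileL [236.2 195.6] [0.5573 0.0657 0.131 ]
pileR [258.2 196.1] [0.5574 0.0058 0.131 ]
L2 [236.8 172.9] [0.6193 0.0659 0.131 ]
R2 [259.1 172.9] [0.6208 0.0049 0.131 ]
barL [221.9 186.2] [0.5767 0.0993 0.193 ]
barR [269.4 188.8] [ 0.5733 -0.0235  0.193 ]
bandL [225.4 147.1] [0.6796 0.0937 0.19  ]
bandR [269.6 149.2] [ 0.6766 -0.0215  0.19  ]
s near L [255.6 200.8] [ 0.5586 -0.0051  0.131 ]
s far L [255.  191.8] [0.5624 0.0503 0.131 ]
s near R [272.6 200.8] [ 0.6135 -0.0101  0.131 ]
s bot L [256.  210.2] [0.5614 0.0052 0.087 ]
s rim near front [261.2 186.8] [ 0.5739 -0.0218  0.193 ]
s rim near back [306.8 186.2] [ 0.7168 -0.0309  0.193 ]
s rimtop f [262.  167.2] [ 0.5726 -0.0419  0.273 ]
s rimtop b [308.4 165.2] [ 0.7131 -0.0414  0.273 ]
[0.6345 0.0378 0.0195 0.1235]
[[-0.0, -0.4], [-0.1, -0.8], [0.1, 0.0], [-1.5, -0.5], [-0.5, 1.7], [-0.7, 2.4], [0.6, 0.3], [-1.1, -0.7], [1.1, -1.1]]
```

```bash
cat > c.py <<'E'
from h import *
T=cv2.GaussianBlur(cv2.imread("pics/top0.png"),(3,3),0).astype(float); S=cv2.GaussianBlur(cv2.imread("pics/side0.png"),(3,3),0).astype(float)
def peak(p):  # subpixel of largest |gradient|
    g=np.abs(np.diff(p,axis=0)).sum(1); i=g[1:-1].argmax()+1; a,b,c=g[i-1:i+2]; return i+.5+(a-c)/(2*(a-2*b+c)+1e-9)
def vert(I,n,u0,u1,rows,z,name):
    q=np.array([atz(n,u0+peak(I[v,u0:u1]),v,z) for v in rows]); k=np.polyfit(q[:,0],q[:,1],1); print(name,"y at .56,.60:",np.polyval(k,[.56,.60,.634]).round(4),"slope",k[0].round(3),"res",np.std(q[:,1]-np.polyval(k,q[:,0])).round(4))
def horiz(I,n,v0,v1,cols,z,name,ax=0):
    q=np.array([atz(n,u,v0+peak(I[v0:v1,u]),z) for u in cols]); a,b=(1,0) if ax==0 else (0,1)
    k=np.polyfit(q[:,a],q[:,b],1); print(name,"mid",q.mean(0).round(4),"slope",k[0].round(3),"res",np.std(q[:,b]-np.polyval(k,q[:,a])).round(4))
vert(T,"top",233,241,range(190,195),.131,"pileL open");vert(T,"top",255,263,range(190,195),.131,"pileR open")
vert(T,"top",233,241,range(173,184),.131,"pileL glass");vert(T,"top",255,263,range(173,184),.131,"pileR glass")
horiz(T,"top",192,199,range(239,256),.131,"pile front")
horiz(T,"top",182,187,range(230,266),.193,"bar edge1");horiz(T,"top",187,192,range(239,256),.193,"bar edge2")
horiz(T,"top",135,140,range(231,266),.193,"band1");horiz(T,"top",146,151,range(231,266),.193,"band2")
horiz(T,"top",128,134,range(231,266),.193,"band0")
vert(T,"top",218,226,range(155,180),.2,"guard L out");vert(T,"top",268,275,range(155,180),.2,"guard R out")
horiz(S,"side",184,190,range(266,302),.193,"side low bar",1)
horiz(S,"side",163,170,range(266,302),.273,"side top bar",1)
d=np.load("pics/top0.npy");P=cloud("top",d)
k=(P[...,0]>.55)&(P[...,0]<.75)&(abs(P[...,1]-.035)<.09)&(P[...,2]>.02)
print(P[170,225:272,2].round(2).tolist())
print(P[125:205,250,2].round(2).tolist())
E
python3 c.py
```

```text
pileL open y at .56,.60: [0.0646 0.0674 0.0699] slope 0.071 res 0.0002
pileR open y at .56,.60: [0.006  0.0045 0.0031] slope -0.039 res 0.0003
pileL glass y at .56,.60: [ 1.9188  0.2632 -1.1441] slope -41.389 res 0.3518
pileR glass y at .56,.60: [0.0045 0.005  0.0055] slope 0.014 res 0.0004
pile front mid [0.5565 0.0362 0.131 ] slope 0.037 res 0.0002
bar edge1 mid [0.5823 0.0333 0.193 ] slope -0.007 res 0.0077
bar edge2 mid [-0.3818  0.0075  0.193 ] slope 36.387 res 0.4411
band1 mid [0.7068 0.0354 0.193 ] slope 0.024 res 0.0002
band2 mid [0.2108 0.0222 0.193 ] slope 32.815 res 0.9143
band0 mid [0.7217 0.0358 0.193 ] slope 0.034 res 0.0003
guard L out y at .56,.60: [ 2.9119  1.2308 -0.1981] slope -42.028 res 0.7479
guard R out y at .56,.60: [ 2.8674  1.1878 -0.2399] slope -41.99 res 0.7837
side low bar mid [ 0.6444 -0.0214  0.193 ] slope -0.162 res 0.0092
side top bar mid [ 0.6361 -0.0497  0.273 ] slope 0.026 res 0.0054
[0.2, 0.2, 0.2, 0.2, 0.2, 0.2, 0.2, 0.2, 0.2, 0.19, 0.2, 0.2, 0.2, 0.2, 0.2, 0.2, 0.2, 0.2, 0.2, 0.2, 0.2, 0.2, 0.2, 0.2, 0.2, 0.2, 0.2, 0.2, 0.2, 0.2, 0.2, 0.19, 0.2, 0.19, 0.2, 0.2, 0.2, 0.2, 0.2, 0.2, 0.2, 0.19, 0.2, 0.2, 0.27, 0.27, 0.0]
[0.0, -0.0, 0.0, 0.0, -0.0, -0.0, 0.0, 0.2, 0.2, 0.2, 0.2, 0.2, 0.2, 0.21, 0.2, 0.2, 0.2, 0.2, 0.2, 0.2, 0.2, 0.2, 0.2, 0.21, 0.2, 0.2, 0.2, 0.2, 0.2, 0.2, 0.2, 0.2, 0.2, 0.2, 0.19, 0.2, 0.19, 0.2, 0.2, 0.2, 0.2, 0.19, 0.19, 0.2, 0.19, 0.2, 0.2, 0.2, 0.2, 0.19, 0.19, 0.19, 0.2, 0.19, 0.19, 0.2, 0.2, 0.19, 0.19, 0.2, 0.27, 0.27, 0.27, 0.23, 0.2, 0.13, 0.13, 0.13, 0.12, 0.13, 0.13, 0.09, 0.01, 0.01, 0.01, 0.01, 0.01, -0.0, 1.31, -0.0]
```

```bash
cat > d.py <<'E'
from h import *
d=np.load("pics/top0.npy");P=cloud("top",d)
k=(P[...,2]>.15)&(P[...,2]<.3); k[:,:215]=0;k[:,280:]=0;k[:120]=0;k[200:]=0
for nm,sel in (("L",0),("R",-1)):
    q=[]
    for v in range(136,184):
        u=np.nonzero(k[v])[0][sel]; q.append(P[v,u])
    q=np.array(q); c=np.polyfit(q[:,0],q[:,1],1); print(nm,"slope",c[0].round(3),"y(.634)",np.polyval(c,.634).round(4),"res",np.std(q[:,1]-np.polyval(c,q[:,0])).round(4),q[:,2].round(2)[::6])
for nm,sel in (("front",-1),("back",0)):
    q=[]
    for u in range(230,266):
        v=np.nonzero(k[:,u])[0][sel]; q.append(P[v,u])
    q=np.array(q); c=np.polyfit(q[:,1],q[:,0],1); print(nm,"slope",c[0].round(3),"mid",q.mean(0).round(4),"res",np.std(q[:,0]-np.polyval(c,q[:,1])).round(4))
g=P[150:180,232:262].reshape(-1,3); A=np.c_[g[:,:2]-[.634,.035],np.ones(len(g))]; print("glass plane",np.linalg.lstsq(A,g[:,2],rcond=None)[0].round(4))
w=P[220:235,230:300].reshape(-1,3);print("table z",np.median(w[:,2]).round(4)); print("pile",np.median(P[191:195,240:255,2]))
E
python3 d.py
python3 - <<'E'
import sys; sys.path.insert(0,'.')
from h import *
# leaned tool grasp IK check : axis x of tool pitched 
def att(lean,yaw,flip=0):
    x=np.array([np.sin(lean)*np.cos(yaw),np.sin(lean)*np.sin(yaw),-np.cos(lean)])
    y=np.array([-np.sin(yaw),np.cos(yaw),0])*(-1 if flip else 1)
    return Rn.from_matrix(np.c_[x,y,np.cross(x,y)]).as_euler("xyz")
for p,yaw in (((.56,-.233,.02),.18),((.539,-.418,.02),.23),((.59,.036,.2),-.02),((.55,.036,.2),-.02),((.5,.036,.16),-.02)):
  for L in (0,25,32):
    for f in(0,1):
      j=inverse_kinematics(list(p),list(att(np.radians(L),yaw,f))); print(p,L,f,None if j is None else np.round(j,2))
E
```

```text
L slope -0.036 y(.634) 0.0931 res 0.0008 [0.27 0.27 0.27 0.27 0.27 0.27 0.27 0.27]
R slope -0.03 y(.634) -0.0227 res 0.0008 [0.2  0.27 0.27 0.27 0.27 0.27 0.27 0.27]
front slope 0.034 mid [0.5712 0.0328 0.1989] res 0.0005
back slope 0.031 mid [0.7197 0.037  0.196 ] res 0.0009
glass plane [-1.4365 -0.4373  0.203 ]
table z 0.0002
pile 0.1277826682095211
(0.56, -0.233, 0.02) 0 0 [ 0.05  0.67  0.38  1.85 -0.38  0.69  2.4 ]
(0.56, -0.233, 0.02) 0 1 [-0.36  0.92  1.01  1.87 -0.98  0.95 -0.26]
(0.56, -0.233, 0.02) 25 0 [ 1.04  0.71 -0.69  2.07  0.8   0.2   1.53]
(0.56, -0.233, 0.02) 25 1 [ 0.49  0.58 -0.01  2.1  -1.18  0.28  0.21]
(0.56, -0.233, 0.02) 32 0 [ 1.21  0.81 -0.85  2.12  1.57  0.17  0.88]
(0.56, -0.233, 0.02) 32 1 [ 1.21  0.81 -0.85  2.12  1.57  0.17 -2.26]
(0.539, -0.418, 0.02) 0 0 [ 0.27  0.8   0.51  1.65 -0.49  0.82  2.79]
(0.539, -0.418, 0.02) 0 1 [ 0.19  0.83  0.62  1.66 -0.61  0.86 -0.27]
(0.539, -0.418, 0.02) 25 0 [ 1.28  0.83 -0.68  1.8   0.25  0.42  2.42]
(0.539, -0.418, 0.02) 25 1 [ 0.47  0.73  0.43  1.86 -1.17  0.71  0.39]
(0.539, -0.418, 0.02) 32 0 [ 0.68  0.71  0.21 
[... 743 characters left out ...]
.58  2.23  0.01  0.38 -1.75]
(0.55, 0.036, 0.2) 32 0 [-0.54  0.09  0.36  2.31  0.36  0.22  1.04]
(0.55, 0.036, 0.2) 32 1 [-0.65  0.09  0.49  2.31  0.3   0.21 -2.05]
(0.5, 0.036, 0.16) 0 0 [-0.54  0.3   0.47  2.04 -0.18  0.84  1.59]
(0.5, 0.036, 0.16) 0 1 [-0.91  0.4   0.96  2.06 -0.42  0.89 -1.31]
(0.5, 0.036, 0.16) 25 0 [-0.5   0.11  0.32  2.35  0.21  0.27  1.17]
(0.5, 0.036, 0.16) 25 1 [-0.75  0.11  0.59  2.37  0.08  0.26 -1.84]
(0.5, 0.036, 0.16) 32 0 [-0.21  0.1  -0.01  2.42  1.05  0.15  0.32]
(0.5, 0.036, 0.16) 32 1 [-0.21  0.1  -0.01  2.42  1.05  0.15 -2.82]<sys>:0: UserWarning: Gimbal lock detected. Setting third angle to zero since it is not possible to uniquely determine all angles.
```

```bash
cat >> h.py <<'E'
C=np.array([.633,.0345]); YAW=-.032
def att(lean,yaw,flip=0,up=0):
    x=np.array([np.sin(lean)*np.cos(yaw),np.sin(lean)*np.sin(yaw),-np.cos(lean)])
    y=np.array([-np.sin(yaw),np.cos(yaw),0])*(-1 if flip else 1)
    return list(Rn.from_matrix(np.c_[x,y,np.cross(x,y)]).as_euler("xyz"))
def D(x,y,z): # dispenser mm -> world m
    c,s=np.cos(YAW),np.sin(YAW); return [C[0]+(c*x-s*y)/1e3,C[1]+(s*x+c*y)/1e3,z/1e3]
E
python3 - <<'E' 2>/dev/null
from h import *
for f in (0,1):
  for L in (26,30,34,38):
    for p,yaw in ((D(-145,0,150),YAW),(D(-135,0,140),YAW),(D(-110,0,135),YAW),(D(-80,0,118),YAW),(D(-45,0,118),YAW),([.565,-.233,.01],.179),([.544,-.418,.01],.228)):
      j=inverse_kinematics(p,att(np.radians(L),yaw,f)); print(f,L,np.round(p,3),None if j is None else np.round(j,2))
E
```

```text
0 26 [0.488 0.039 0.15 ] [-0.47  0.11  0.26  2.39  0.38  0.22  0.97]
0 26 [0.498 0.039 0.14 ] [-0.38  0.15  0.17  2.38  0.43  0.19  0.93]
0 26 [0.523 0.038 0.135] [-0.35  0.2   0.16  2.33  0.37  0.19  1.  ]
0 26 [0.553 0.037 0.118] [-0.33  0.28  0.17  2.28  0.31  0.15  1.07]
0 26 [0.588 0.036 0.118] [-0.38  0.33  0.25  2.2   0.03  0.17  1.35]
0 26 [ 0.565 -0.233  0.01 ] [ 1.05  0.75 -0.71  2.07  0.97  0.18  1.39]
0 26 [ 0.544 -0.418  0.01 ] [ 0.47  0.75  0.43  1.86 -1.23  0.71 -2.7 ]
0 30 [0.488 0.039 0.15 ] [-0.23  0.11 -0.01  2.43  0.94  0.17  0.4 ]
0 30 [0.498 0.039 0.14 ] [-0.22  0.15 -0.01  2.42  1.08  0.15  0.26]
0 30 [0.523 0.038 0.135] [ 0.01  0.21 -0.24  2.36  1.19  0.18  0.18]
0 30 [0.553 0.037 0.118] [ 0.02  0.29 -0.24  2.3   1.36  0.18  0.04]
0 30 [0.588 0.036 0.118] [ 0.03  0.34 -0.24  2.23  1.23  0.19  0.19]
0 30 [ 0.565 -0.233  0.01 ] [ 1.22  0.86 -0.89  2.09  1.49  0.25  0.97]
0 30 [ 0.544 -0.418  0.01 ] [ 0.66  0.73  0.21  1.87 -1.22  0.62 -2.64]
0 34 [0.488 0.039 0.15 ] None
0 34 [0.498 0.039 0.14 ] None
0 34 [0.523 0.038 0.135] [ 0.19  0.23 -0.45  2.39  1.77  0.24 
[... 1682 characters left out ...]
5] [-0.21  0.2  -0.02  2.42  1.9   0.15  2.59]
1 34 [0.553 0.037 0.118] [-0.19  0.28 -0.02  2.36  2.11  0.16  2.4 ]
1 34 [0.588 0.036 0.118] [ 0.01  0.34 -0.23  2.28  1.84  0.2   2.72]
1 34 [ 0.565 -0.233  0.01 ] [ 1.22  0.85 -0.84  2.13  1.93  0.15 -2.59]
1 34 [ 0.544 -0.418  0.01 ] [ 0.85  0.73 -0.01  1.88 -1.2   0.55  0.57]
1 38 [0.488 0.039 0.15 ] None
1 38 [0.498 0.039 0.14 ] None
1 38 [0.523 0.038 0.135] None
1 38 [0.553 0.037 0.118] [-0.01  0.3  -0.23  2.4   2.33  0.3   2.2 ]
1 38 [0.588 0.036 0.118] [ 0.01  0.35 -0.23  2.32  2.27  0.27  2.29]
1 38 [ 0.565 -0.233  0.01 ] [ 1.42  1.07 -1.09  2.15  1.97  0.36 -2.45]
1 38 [ 0.544 -0.418  0.01 ] [ 1.05  0.77 -0.23  1.89 -1.18  0.47  0.63]
```

```bash
cat > s1.py <<'E'
from h import *
L=np.radians(28)
def st(m): o=get_obs(); print(m,round(o["time"],2),o["tcp_pos"].round(4),o["ft_force"].round(1),round(o["gripper_width"],3),o["joints"].round(2))
move_pose([.30,.45,.42],att(L,.6)); st("a")
move_pose(D(-170,0,200),att(L,YAW)); st("b")
close()
movel(D(-61,0,160),v=.15,stop_force=10); st("c")
hit=movel(D(-61,0,115),v=.02,stop_force=3); st(f"touch {hit}")
movel(D(-61,0,160)); movel(D(-170,0,200),v=.2); gripper_open(); st("d")
E
python3 s1.py 2>&1 | grep -v Warn
```

```text
a 1.28 [0.2995 0.4506 0.4194] [ 0.3 -0.  -0.5] 1.002 [-1.3  -0.12  0.08  1.93  0.35  0.95  0.8 ]
b 3.06 [0.4637 0.0409 0.2006] [-0.4 -0.5  0.5] 0.999 [-0.89 -0.1   0.62  2.43  0.56  0.37  0.8 ]
c 5.35 [0.5714 0.0362 0.1599] [-0.2  0.5  0.8] 0.004 [-0.63  0.23  0.51  2.25 -0.11  0.21  1.48]
Traceback (most recent call last):
  File "s1.py", line 8, in <module>
    hit=movel(D(-61,0,115),v=.02,stop_force=3); st(f"touch {hit}")
cell.MotionError: the arm cannot follow that straight line within its joint ranges
```

```bash
cat > s2.py <<'E'
from h import *
from s1h import *
movel(D(-170,0,200),v=.2)
move_joints([.1,-.02,-.35,2.38,1.2,.35,.1]); st("cfg")
move_pose(D(-150,0,190),att(np.radians(29),YAW)); st("b")
movel(D(-61,0,160),v=.15,stop_force=10); st("c")
hit=movel(D(-61,0,115),v=.02,stop_force=3); st(f"touch {hit}")
E
sed -n 2,3p s1.py > s1h.py; sed -i '1i from h import *' s1h.py; python3 s2.py 2>&1 | grep -v Warn
```

```text
Traceback (most recent call last):
  File "s2.py", line 3, in <module>
    movel(D(-170,0,200),v=.2)
    ~~~~~^^^^^^^^^^^^^^^^^^^^
cell.MotionError: the arm cannot follow that straight line within its joint ranges
```

```bash
sed -i 's/^movel(D(-170,0,200),v=.2)/for t in ((-150,0,190),(-135,0,180),(-120,0,170)):\n    try: movel(D(*t),v=.2); break\n    except MotionError: print("no",t)\nelse: raise SystemExit/' s2.py; python3 s2.py 2>&1 | grep -v Warn
```

```text
cfg 7.49 [ 0.5202 -0.0094  0.2422] [-0.6  0.   0.8] 0.007 [ 0.1  -0.02 -0.35  2.38  1.2   0.35  0.1 ]
b 8.23 [0.4831 0.0395 0.19  ] [0.4 0.2 1.3] 0.001 [ 0.09  0.03 -0.33  2.37  0.51  0.29  0.84]
c 9.01 [0.5712 0.0365 0.1598] [-0.6 -0.4 -0.3] -0.0 [ 0.05  0.24 -0.25  2.22  0.71  0.25  0.7 ]
touch True 10.4 [0.5721 0.0365 0.1308] [-0.8 -0.   3. ] 0.004 [-0.07  0.28 -0.13  2.25  0.89  0.18  0.51]
```

```bash
cat > s3.py <<'E'
from s1h import *
a=att(np.radians(29),.179); u=np.array([np.cos(.179),np.sin(.179),0])
movel(D(-61,0,150)); movel(D(-150,0,190),v=.25); gripper_open(); st("r")
move_pose([.45,-.15,.25],a); st("m")
c=np.array([.5617,-.233,0])
move_pose(list(c-u*.03+[0,0,.10]),a); st("above")
im,d=camera("top"); cv2.imwrite("pics/gA.png",im)
movel(list(c-u*.005+[0,0,.03]),v=.15,stop_force=8); st("near")
hit=movel(list(c+[0,0,-.004]),v=.02,stop_force=3); st(f"table {hit}")
E
python3 s3.py 2>&1 | grep -v Warn
```

```text
r 12.59 [0.4831 0.0393 0.19  ] [-0.   0.3 -0. ] 1.001 [ 0.13  0.03 -0.37  2.37  0.52  0.29  0.84]
m 14.15 [ 0.4499 -0.1496  0.2498] [ 0.5 -0.4  0.6] 1.003 [ 0.34 -0.07  0.1   2.29 -0.54  0.57  2.61]
above 14.94 [ 0.532  -0.2379  0.1   ] [0.2 0.4 0.6] 1.002 [ 0.92  0.45 -0.44  2.14 -0.63  0.25  2.89]
Traceback (most recent call last):
  File "s3.py", line 8, in <module>
    movel(list(c-u*.005+[0,0,.03]),v=.15,stop_force=8); st("near")
    ~~~~~^^^^^^^^^^^^^^^^^^^^^^^^^^^^^^^^^^^^^^^^^^^^^
cell.MotionError: the arm cannot follow that straight line within its joint ranges
```

```bash
cat > s3.py <<'E'
from s1h import *
a=att(np.radians(29),.179); u=np.array([np.cos(.179),np.sin(.179),0])
c=np.array([.5617,-.233,0])
if abs(get_obs()["joints"][6]-2.89)<.1:
    movel([.52,-.24,.16]); move_joints([1.15,.5,-.85,2.12,1.2,.35,1.15]); st("cfg")
move_pose(list(c-u*.02+[0,0,.08]),a); st("above")
movel(list(c-u*.005+[0,0,.03]),v=.15,stop_force=8); st("near")
hit=movel(list(c+[0,0,-.004]),v=.02,stop_force=3); st(f"table {hit}")
E
python3 s3.py 2>&1 | grep -v Warn
```

```text
cfg 17.12 [ 0.5478 -0.2846  0.1295] [0.7 0.4 0.4] 0.996 [ 1.15  0.5  -0.85  2.12  1.2   0.35  1.15]
above 17.51 [ 0.5416 -0.2373  0.0794] [ 0.6 -0.5  0.2] 0.998 [ 1.33  0.72 -1.    2.11  0.96  0.3   1.44]
near 18.01 [ 0.558  -0.2331  0.0318] [ 0.  -0.1  0.7] 0.999 [ 1.15  0.74 -0.8   2.1   1.11  0.18  1.28]
table True 19.19 [ 0.5604 -0.233   0.0046] [-2.7 -0.6  6.8] 1.0 [ 1.12  0.79 -0.76  2.1   1.38  0.16  1.03]
```

```bash
cat > s4.py <<'E'
from s1h import *
p=get_obs()["tcp_pos"]
movel([p[0],p[1],.0065],v=.03); close(); st("grip")
movel([p[0]-.02,p[1],.12],v=.2); st("lift")
a=att(np.radians(28),YAW)
move_pose([.46,-.08,.22],a); st("mid")
move_pose(D(-150,0,165),a); st("pre")
for n in("top","side"):
    im,d=camera(n); cv2.imwrite(f"pics/{n}1.png",im)
a=cv2.imread("pics/top1.png")[130:250,190:320];b=cv2.imread("pics/side1.png")[110:260,160:330]
cv2.imwrite("pics/c1.png",np.hstack([cv2.resize(a,(400,370),interpolation=2),cv2.resize(b,(400,370),interpolation=2)]))
E
python3 s4.py 2>&1 | grep -v Warn
```

```text
grip 20.02 [ 0.5604 -0.2332  0.0064] [ 0.3 -1.5 -0.7] 0.653 [ 1.13  0.79 -0.77  2.1   1.36  0.17  1.05]
lift 20.75 [ 0.5396 -0.2333  0.1189] [ 0.3  0.  -1.4] 0.65 [ 1.46  0.76 -1.2   2.1   0.99  0.45  1.42]
mid 21.94 [ 0.4598 -0.0797  0.2192] [ 0.6  0.6 -1.4] 0.653 [ 0.38 -0.06 -0.24  2.36 -0.19  0.36  1.84]
pre 23.02 [0.483  0.0385 0.1644] [ 0.3 -0.8 -1.7] 0.65 [ 0.13  0.09 -0.38  2.38  0.67  0.26  0.69]
```

View pics/c1.png

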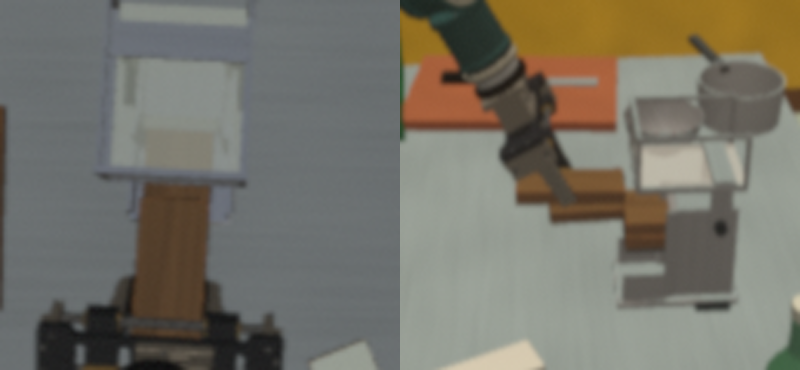

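```bash
cat > e.py <<'E'
from h import *
import sys
T=cv2.GaussianBlur(cv2.imread(sys.argv[1]),(3,3),0).astype(float)
z=float(sys.argv[2])
b,g,r=T[...,0],T[...,1],T[...,2]
m=(r-b)
for v in range(int(sys.argv[3]),int(sys.argv[4]),5):
    row=m[v,225:275]; k=np.nonzero(row>25)[0]; 
    if len(k)<5: continue
    def cross(i,j): return i+(25-row[i])/(row[j]-row[i])*(j-i)
    l=225+cross(k[0]-1,k[0]); rr=225+cross(k[-1]+1,k[-1])
    A=atz("top",l,v,z);B=atz("top",rr,v,z); c=(A+B)/2; e=c[:2]-C
    print(v,"x",c[0].round(4),"mid y",c[1].round(4),"w",(A[1]-B[1]).round(4),"disp y mm",round(1e3*(-np.sin(YAW)*e[0]+np.cos(YAW)*e[1]),1))
E
python3 e.py pics/top0.png .126 186 196; python3 e.py pics/top1.png .180 192 226
```

```text
191 x 0.5709 mid y 0.0364 w 0.0532 disp y mm -0.1
192 x 0.5644 mid y 0.0343 w 0.0523 disp y mm -2.4
197 x 0.5512 mid y 0.0364 w 0.0556 disp y mm -0.8
202 x 0.5382 mid y 0.0364 w 0.056 disp y mm -1.1
207 x 0.5251 mid y 0.0373 w 0.056 disp y mm -0.6
212 x 0.5121 mid y 0.0376 w 0.0565 disp y mm -0.7
217 x 0.4991 mid y 0.0381 w 0.0555 disp y mm -0.7
222 x 0.4861 mid y 0.039 w 0.0593 disp y mm -0.2
```

The board is held, in line with the pile within 1 mm in y and about 0.01 rad. In the picture it is level and just in front of the pile (top crop 137–209 px, side crop 550–625 px). Next: press and slide.

```bash
cat > s5.py <<'E'
from s1h import *
H=126.2
print(movel(D(-93,0,H+13),v=.12,stop_force=8)); st("over")
print(movel(D(-93,0,H-17.5),v=.04,stop_force=20)); st("pressed")
print(movel(D(-61,0,H-17.5),v=.04,stop_force=20)); st("slid")
for n in("top","side"):
    im,d=camera(n); cv2.imwrite(f"pics/{n}2.png",im)
a=cv2.imread("pics/top2.png")[130:250,190:320];b=cv2.imread("pics/side2.png")[140:250,200:325]
cv2.imwrite("pics/c2.png",np.hstack([cv2.resize(a,(400,370),interpolation=2),cv2.resize(b,(400,352),interpolation=2)[:370] if 0 else cv2.resize(b,(400,370),interpolation=2)]))
E
python3 s5.py 2>&1 | grep -v Warn
```

```text
False
over 23.79 [0.5394 0.0374 0.1391] [-0.4  0.5 -1.4] 0.651 [ 0.06  0.23 -0.28  2.29  0.87  0.22  0.53]
False
pressed 24.71 [0.5407 0.0374 0.1096] [ 0.1 -1.9  3.2] 0.65 [-0.06  0.29 -0.15  2.32  1.19  0.16  0.2 ]
False
slid 25.66 [0.5726 0.0364 0.1091] [ 0.7 -0.6  3.8] 0.648 [ 0.    0.34 -0.2   2.24  1.09  0.18  0.32]
```

View pics/c2.png

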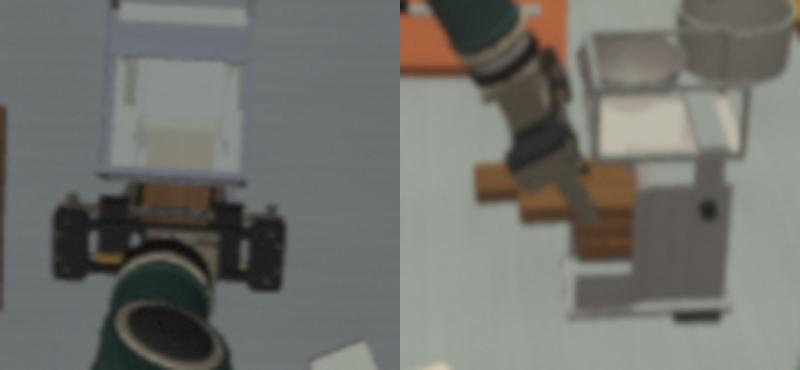

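```bash
cat > s6.py <<'E'
from s1h import *
H=126.2
gripper_open(); st("open")
a=att(np.radians(25),YAW)
movel(D(-101,0,H+58),v=.2); movel(D(-150,0,H+45),v=.25); close(); st("closed")
im,d=camera("top"); cv2.imwrite(f"pics/top3.png",im)
for x,z in ((-158,H-15),(-150,H-15),(-146,H-15)):
    try: movel(D(x,0,z),a,v=.15,stop_force=8); break
    except MotionError: print("no",x)
st("behind")
E
python3 s6.py 2>&1 | grep -v Warn; python3 e.py pics/top3.png .126 190 215
```

```text
open 26.39 [0.572  0.0364 0.1086] [-1.2  0.3  0.9] 1.003 [ 0.    0.34 -0.2   2.24  1.09  0.18  0.32]
closed 28.67 [0.4831 0.0393 0.1712] [-0.3  1.1 -0.2] 0.007 [ 0.28  0.09 -0.53  2.37  0.66  0.28  0.7 ]
behind 29.27 [0.4751 0.04   0.1112] [ 0.9 -0.1 -0.9] 0.001 [ 0.12  0.22 -0.38  2.4   1.04  0.22  0.32]
190 x 0.5733 mid y 0.0473 w 0.0319 disp y mm 10.9
195 x 0.5599 mid y 0.0368 w 0.0556 disp y mm -0.1
200 x 0.5462 mid y 0.0373 w 0.0543 disp y mm 0.1
205 x 0.5325 mid y 0.0379 w 0.0556 disp y mm 0.2
210 x 0.5189 mid y 0.0383 w 0.0557 disp y mm 0.2
```

Board still there and centred within 0.2 mm. Now I push.

```bash
cat > s7.py <<'E'
from s1h import *
H=126.2
def dx(): e=get_obs()["tcp_pos"][:2]-C; return round(1e3*(np.cos(YAW)*e[0]+np.sin(YAW)*e[1]),1)
print(movel(D(-132,0,H-15),v=.08,stop_force=4),dx()); st("contact")
print(movel(D(-93,0,H-15),v=.06,stop_force=18),dx()); st("push1")
print(movel(D(-70,0,H-15),v=.02,stop_force=14),dx()); st("home?")
im,d=camera("side"); cv2.imwrite(f"pics/side4.png",im)
E
python3 s7.py 2>&1 | grep -v Warn
```

```text
False -131.4
contact 29.74 [0.5017 0.0386 0.1117] [ 0.2  0.  -0.3] 0.006 [ 0.15  0.26 -0.39  2.35  1.01  0.24  0.38]
False -92.4
push1 30.54 [0.5406 0.0375 0.1114] [0.8 0.2 0.3] 0.006 [ 0.18  0.32 -0.41  2.26  0.96  0.26  0.45]
True -82.9
home? 31.24 [0.5502 0.0367 0.1096] [-0.3  1.1  0.3] 0.004 [ 0.19  0.34 -0.42  2.24  0.95  0.28  0.48]
```

Run:
```python
from h import *
im=cv2.imread("pics/side4.png")[140:250,200:325]
t,d=camera("top"); cv2.imwrite("pics/top4.png",t)
cv2.imwrite("pics/c4.png",np.hstack([cv2.resize(t[130:250,190:320],(400,370),interpolation=2),cv2.resize(im,(400,352),interpolation=2).repeat(1,0) if 0 else cv2.resize(im,(400,370),interpolation=2)]))
o=get_obs();print(o["ft_force"],o["tcp_pos"],o["time"])
```

```text
[-0.16084994 -0.09774169  0.46893221] [0.55014599 0.03669386 0.10957159] 31.3417
```

View pics/c4.png

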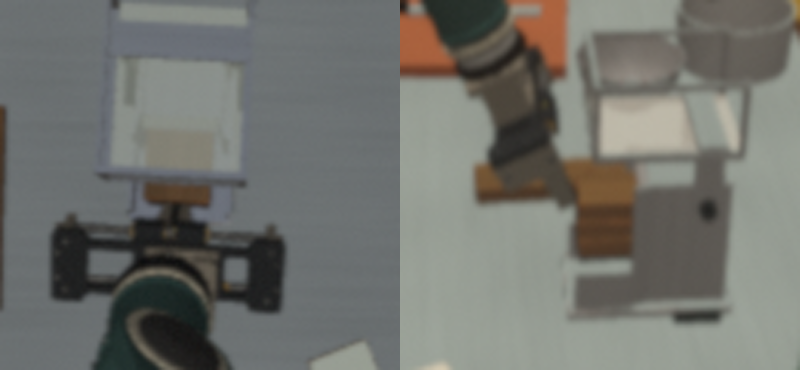

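```bash
cat > s8.py <<'E'
from s1h import *
H=126.2
def dx(): e=get_obs()["tcp_pos"][:2]-C; return round(1e3*(np.cos(YAW)*e[0]+np.sin(YAW)*e[1]),1)
p=get_obs()["tcp_pos"]
print(movel(D(-74,0,p[2]*1e3),v=.02,stop_force=16),dx())
movel(D(-110,0,H+10),v=.15); movel(D(-150,0,H+60),v=.25); st("back"); gripper_open()
move_pose([.45,-.12,.28],att(np.radians(29),.1)); st("mid")
t,d=camera("top"); cv2.imwrite("pics/top5.png",t)
T0=cv2.imread("pics/top0.png").astype(float)
for I in (T0,t.astype(float)):
    x=[]
    for u in range(240,256):
        col=(I[190:201,u,2]-I[190:201,u,0]); i=np.nonzero(col>25)[0][-1]; v=190+i+(col[i]-25)/(col[i]-col[i+1]); x.append(atz("top",u,v,.126)[0])
    print("front edge x",np.median(x).round(4))
E
python3 s8.py 2>&1 | grep -v Warn;python3 e.py pics/top5.png .126 190 195; cp pics/top5.png x.png
python3 - <<'E'
from h import *
im=cv2.imread("pics/top5.png"); m,l,s=boards(im)
for i in range(1,len(s)):
    if 400<s[i,4]<3000:
        v,u=np.nonzero(l==i); W=np.array([atz("top",a,b,.022)[:2] for a,b in zip(u,v)]).astype(np.float32)*1000; print(s[i],cv2.minAreaRect(W))
E
```

```text
True -82.9
back 32.55 [0.4839 0.0385 0.1862] [ 0.9 -1.  -0.9] 0.006 [ 0.48  0.09 -0.71  2.3   0.46  0.4   0.93]
mid 35.26 [ 0.4499 -0.1195  0.2797] [0.2 0.6 0.7] 0.998 [ 0.83 -0.14 -0.44  2.26 -0.51  0.61  2.41]
front edge x 0.5606
front edge x 0.5594
190 x 0.5734 mid y 0.0465 w 0.0304 disp y mm 10.1
[ 171  164   20   66 1213] ((557.3490600585938, 239.12332153320312), (194.3671875, 55.704017639160156), 0.6120719313621521)
[388 183  29  51 961] ((539.93310546875, -417.7879638671875), (145.64224243164062, 57.702938079833984), 12.761720657348633)
```

```bash
cat > s9.py <<'E'
from s1h import *
yb=.226; a=att(np.radians(29),yb); u=np.array([np.cos(yb),np.sin(yb),0]); c=np.array([.5397,-.4178,0])
move_joints([.85,.35,-.85,2.05,1.0,.4,1.3]); st("cfg")
move_pose(list(c-u*.03+[0,0,.09]),a); st("above")
movel(list(c-u*.005+[0,0,.03]),v=.15,stop_force=8); st("near")
hit=movel(list(c+[0,0,.0065]),v=.06,stop_force=5); st(f"down {hit}")
close(); st("grip")
E
python3 s9.py 2>&1 | grep -v Warn
```

```text
cfg 36.67 [ 0.6371 -0.1342  0.2233] [-0.7 -1.  -0.1] 0.999 [ 0.85  0.35 -0.85  2.05  1.    0.4   1.3 ]
above 37.98 [ 0.5115 -0.4229  0.0909] [-0.3 -0.4  0.9] 1.0 [ 1.62  0.93 -1.12  1.84  0.7   0.59  2.1 ]
near 38.56 [ 0.5357 -0.4181  0.0308] [-0.1 -0.5  0.2] 0.997 [ 1.52  0.99 -1.01  1.82  0.76  0.49  2.05]
down False 39.11 [ 0.5397 -0.4176  0.0063] [-0.4  0.1 -0.1] 1.003 [ 1.49  1.02 -0.97  1.82  0.79  0.45  2.03]
grip 39.69 [ 0.5397 -0.418   0.0066] [-0.3 -0.8  0.7] 0.65 [ 1.49  1.02 -0.97  1.82  0.79  0.45  2.03]
```

```bash
cat > s10.py <<'E'
from s1h import *
p=get_obs()["tcp_pos"]
movel([p[0]-.03,p[1],.14],v=.25); st("lift")
a=att(np.radians(28),YAW)
move_pose([.46,-.08,.23],a); st("mid")
move_pose(D(-150,0,165),a); st("pre")
t,d=camera("top"); cv2.imwrite("pics/top6.png",t)
E
python3 s10.py 2>&1 | grep -v Warn;python3 e.py pics/top6.png .180 192 226
```

```text
lift 40.39 [ 0.5088 -0.4179  0.1385] [ 0.8  0.  -1.7] 0.653 [ 1.66  0.88 -1.19  1.83  0.64  0.66  2.11]
mid 41.73 [ 0.4603 -0.0802  0.2296] [ 1.   0.  -1.2] 0.649 [ 0.9  -0.07 -0.71  2.33 -0.3   0.4   1.97]
pre 42.91 [0.4832 0.0387 0.1646] [-0.6  0.   0.4] 0.648 [ 0.18  0.1  -0.42  2.38  0.69  0.26  0.67]
192 x 0.5644 mid y 0.0338 w 0.0519 disp y mm -2.9
197 x 0.5512 mid y 0.0364 w 0.0553 disp y mm -0.7
202 x 0.5382 mid y 0.0371 w 0.0562 disp y mm -0.5
207 x 0.5251 mid y 0.0376 w 0.0563 disp y mm -0.3
212 x 0.5121 mid y 0.038 w 0.0561 disp y mm -0.3
217 x 0.4991 mid y 0.0384 w 0.0559 disp y mm -0.3
222 x 0.4861 mid y 0.0392 w 0.0598 disp y mm 0.0
```

Same as the first board, so I repeat press, slide, release and get behind it.

```bash
python3 s5.py 2>&1 | grep -v Warn; python3 s6.py 2>&1 | grep -v Warn; python3 e.py pics/top3.png .126 190 215
```

```text
False
over 43.63 [0.5394 0.0373 0.1391] [-0.6  1.  -1. ] 0.648 [ 0.1   0.24 -0.32  2.29  0.9   0.23  0.5 ]
False
pressed 44.55 [0.5406 0.0374 0.1096] [-1.9  0.1  4.6] 0.65 [-0.04  0.29 -0.18  2.31  1.2   0.17  0.18]
False
slid 45.5 [0.5727 0.0366 0.1092] [-0.9  0.3  4.8] 0.651 [ 0.02  0.34 -0.23  2.24  1.11  0.19  0.3 ]
open 46.23 [0.572  0.0365 0.1086] [-0.1  0.  -0.4] 0.999 [ 0.02  0.34 -0.23  2.24  1.11  0.19  0.3 ]
closed 48.51 [0.4831 0.0393 0.1712] [ 0.4 -1.4 -0.1] 0.004 [ 0.3   0.09 -0.55  2.37  0.67  0.28  0.7 ]
behind 49.11 [0.4752 0.04   0.1112] [ 0.1 -0.1  0.1] 0.006 [ 0.14  0.22 -0.4   2.4   1.05  0.22  0.32]
190 x 0.5733 mid y 0.0475 w 0.0324 disp y mm 11.1
195 x 0.5599 mid y 0.0366 w 0.0559 disp y mm -0.2
200 x 0.5462 mid y 0.0374 w 0.0542 disp y mm 0.1
205 x 0.5325 mid y 0.0383 w 0.0554 disp y mm 0.6
210 x 0.5189 mid y 0.0384 w 0.0553 disp y mm 0.3
```

View pics/c2.png

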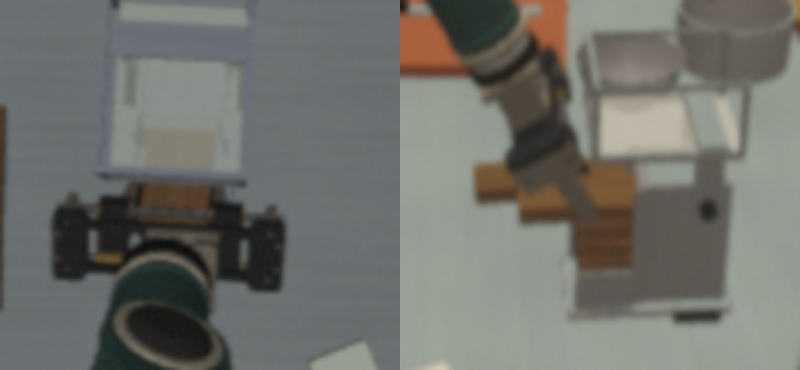

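The second board is nosed under the hood with its near end at side-crop (520,205), and the pile is one board deeper (bottom at about 268 px). I push it home the same way, retreat and check.

```bash
python3 s7.py 2>&1 | grep -v Warn; sed -e 's#top5#top7#' s8.py > s11.py
cat >> s11.py <<'E'
s,d=camera("side"); cv2.imwrite("pics/side7.png",s)
cv2.imwrite("pics/c7.png",np.hstack([cv2.resize(t[130:250,190:320],(400,370),interpolation=2),cv2.resize(s[140:250,200:325],(400,370),interpolation=2)]))
E
python3 s11.py 2>&1 | grep -v Warn
```

```text
True -140.6
contact 49.4 [0.4924 0.0387 0.1113] [0.6 0.2 0.3] 0.004 [ 0.15  0.24 -0.4   2.36  1.02  0.24  0.35]
False -93.7
push1 50.38 [0.5393 0.0372 0.1104] [-4.3 -0.7 -0.5] 0.003 [ 0.2   0.32 -0.43  2.26  0.96  0.28  0.46]
True -82.8
home? 51.12 [0.5502 0.0368 0.1087] [ 0.1  0.5 -0.3] 0.005 [ 0.21  0.34 -0.44  2.23  0.95  0.29  0.48]
True -82.9
back 52.38 [0.484  0.0385 0.1862] [-0.1 -0.9 -0.2] 0.005 [ 0.5   0.1  -0.74  2.29  0.46  0.41  0.93]
mid 55.09 [ 0.4499 -0.1196  0.2797] [-0.4  0.9  1. ] 0.998 [ 0.86 -0.14 -0.47  2.26 -0.52  0.61  2.42]
front edge x 0.5606
front edge x 0.5589
```

View pics/c7.png

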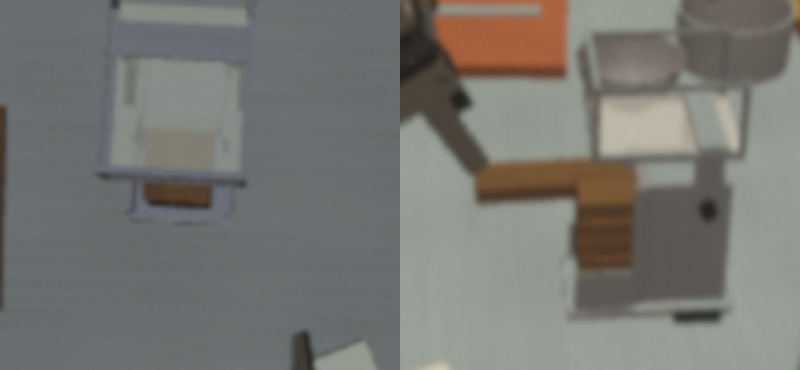

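```bash
python3 -c "
from cell import *
finish_job(); print(get_obs()['time'])"
```

```text
the job is handed in; nothing more can be done
the job is handed in; nothing more can be done
```

Both short boards are loaded in the dispenser, and the job was handed in at about 55 s; no verdict was reported. I found the hood height by touch, about 126 mm. Each board was gripped at its middle with the tool leaned about 28°, pressed down, slid under the hood and let go. I then pushed each one home by its near end with closed fingers.

- **Home against the stop:** both pushes stopped at the same tool position, x −82.9 mm, and a second 16 N push moved neither board any further.
- **Last picture:** it shows four boards stacked flat with their near ends flush, and the arm clear of everything.
- **Small disagreement:** the top board's near edge measures 1.2 mm (first board) and 1.7 mm (second board) nearer the robot than the original pile's edge. That is inside the 5 mm limit.
- **Sideways position:** each board was within about 0.6 mm of the centre line just before its push. I did not measure it again once they were home.
- **Bystanders:** the long board had not moved when measured after the first board. I did not measure the bowl and the bottle, but nothing came near them. The robot's forces stayed low throughout, 16 N or less by the stop thresholds.
- **Motion errors:** three planned lines were refused because of joint ranges. I got around each one, twice by changing the arm's configuration, and no refused line moved anything.

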